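# Close the bur case under its keyed cover

### The job

The bur block in the blue case has ridden up onto the step at one end, so the cover cannot go on. Get the block down flat on the floor of its well, then put the green cover on with its notch over the yellow key rib and press it down until both catches snap and it is fully home all round. Leave the case closed and don't disturb the tools lying around.

Things in the scene. Friction and masses are not known exactly. Their poses are not given: they have to be found in the camera images.
- case: Open blue case, fixed to the worktop. Origin on the worktop, z up, long axis y. Inside x -34 to +34 mm, y -81 to +87 mm, floor z = 6 mm, walls 5 mm thick, rounded rim z = 53 mm. A grey step, top z = 28 mm, fills y -81 to -35 mm at the -y end; the rest, y -35 to +87, is the well for the bur block. Outside flange, top z = 36 mm, carries the cover's lower edge.
- case_seat (a point): Point of the case (x 0, y 3, z 36 mm) where the centre of the cover's lower edge comes to rest; axes as the case.
- case_key (a point): Point on the yellow key rib outside the +y end wall of the case, at flange height (case x 0, y 95.5, z 36 mm), where the cover's notch comes to rest. The rib is 16 mm wide in x and reaches up to z = 50 mm.
- catch_a_top (a point): Top of the steel roller catch at the middle of the case's -x side (x -60, y 3, z 54 mm); its twin is at x +60; out to x = +-70 mm. The cover first stops on the two sprung rollers, 10 to 12 mm high. Held level by the handle and pushed down (10 to 22 N) it snaps past both. If one side snaps alone the cover leans 0.13 rad: press the roof on the high side, 34 mm off its middle line.
- block_center (a point): Centre of the wood of the bur block: 60 (x) x 110 (y) x 36 mm (z), burs on top up to 46 mm above this point; 0.22 to 0.42 kg. It starts in the case, long axes parallel, its -y end up on the step (tilt 0.23 rad, overlap 12 mm), its +y end on the well floor with 20 to 25 mm free before the end wall. Flat in the well this point is at case z = 24 mm.
- block_high_end (a point): Middle of the wooden end face (60 x 36 mm) of the bur block that starts up on the step; axes as the block, this face looks to its -y. Pushed here towards the well with a few newtons, level, for about 15 mm, the block slides off the step and drops flat.
- cover_handle (a point): Centre of the green cover's black bar handle: bar 14 (x) x 100 (y) x 13 mm (z), held by two posts at y +-42 mm; centre 25.5 mm above the roof, 69.5 mm above the lower edge. Axes as the cover: z up, y long. Cover 89 x 189 x 44 mm without handle, hollow, 0.21 to 0.39 kg, starts upright on the worktop; 1.5 mm play round the case wall. Home: case x 0, y 3, z 105.5 mm.
- cover_notch (a point): Middle of the 21 mm wide notch in the lower edge of the cover's +y end wall (92.5 mm from the cover's centre, at the lower edge). A yellow mark on the roof is at this end. The cover goes on one way round only: notch over key rib.
- masking_tape: Roll of masking tape, 106 mm across, 24 mm high, lying flat; bystander. Origin under its centre.
- plier_a: Pliers with red grips, 134 x 36 x 12 mm, lying flat; bystander. Origin under its centre.
- flux_bottle: White squeeze bottle with red nozzle, 42 mm across, 126 mm high; bystander. Origin under its centre.
- sparker: Wire-armed gas lighter with a round steel cup, 44 x 154 x 16 mm, lying flat; bystander. Origin under its centre.
- wall_lamp: Grey wall lamp, fixed. Its hood, 170 mm wide, hangs over the worktop from 0.53 to 0.69 m ahead of the robot, at y 0.02 to 0.19 m, underside 0.47 m above the worktop: keep the arm clear of it. Origin on the wall bracket.

How it is judged:
On the way:
1. the bur block lies flat on the floor of its well (angle between block_center's own z axis and vertical below 0.06 rad and z of block_center in the frame of case between 0.018 and 0.028 m and horizontal distance between block_center and case below 0.045 m), for 0.2 s.
At the end, for the whole second after the job is handed in: The bur block lies flat (within 0.06 rad) on the floor of the well; the cover is home on the case: handle within 3 mm of its home height and 5 mm of the centre, level within 0.03 rad, notch within 6 mm of the key rib; at rest (angle between block_center's own z axis and vertical below 0.06 rad and z of block_center in the frame of case below 0.028 m and horizontal distance between block_center and case below 0.045 m and distance between cover_notch and case_key below 0.006 m and z of cover_handle in the frame of case below 0.1085 m and horizontal distance between cover_handle and case_seat below 0.005 m and angle between cover_handle's own z axis and vertical below 0.03 rad); the robot touches nothing.
It fails at once if a bystander tool was shifted by more than 30 mm (distance of any of masking_tape, plier_a, flux_bottle, sparker from where it was at the start of the episode above 0.03 m).
It also fails if it takes over 61 s, if anything falls off the work surface, if the arm or the gripper's body presses on something with over 40 N, if the wrist force passes 120 N, or if a joint passes its speed limit or range.

### The arm

A 6-joint arm with a two-finger parallel gripper is mounted at the origin on a cart in front of the work surface, level with it; the furniture and walls round the work are solid. World frame = base frame: x ahead of the robot, y to its left, z up, the work surface at z = 0. Lengths are in m, angles in rad, forces in N, time in s.
With the tool pointing down it reaches from about 0.35 to 0.775 m from the base axis. Payload 7.3 kg.
Tool frame: the origin (TCP) lies at the centre of the arm's flange, where the gripper is bolted on; the fingertips stand 178 mm ahead of it and the grasp point (between the pads) lies 159 mm ahead of it; z points along the fingers, y is the line along which they close (so a half turn about z gives the same grasp; the last joint's range is limited). The gripper opens to 92 mm and grips with 3 to 60 N. Pads are 19 mm wide; open, the fingers measure 130 mm over their backs; the gripper's body (75 mm by 190 mm) begins 47 mm behind the grasp point.
Start: joints at [-1.328, 0.342, 1.524, -0, 1.275, -0.146], TCP at [0.199, -0.486, 0.405] pointing down, gripper open.
Joint ranges: [-2.53, 2.53], [-0.77, 2.02], [0.04, 2.7], [-1, 4.14], [0.28, 2.66], [-3.11, 3.11]. Speed limits (rad/s): [2.57, 2.57, 3.14, 3.14, 3.14, 3.14].

### API

Orientations are given as [roll, pitch, yaw] about the fixed x, y, z axes, in that order (R = Rz(yaw) Ry(pitch) Rx(roll)).
In Python, from cell import telemetry, vision, ticket gives the robot as it stands.
- The arm moves only by the shell command python3 -m crank 'ROWS' [FORCE]. ROWS is JSON, a list of rows, each a list of 5 numbers: the gripper command: -1 is shut, 1 is fully open, values between are in proportion, then the shift along the tool's x, y, z in mm, then the turn about the tool's z in rad. In form: [[fingers, dx, dy, dz, roll], ...]. A call has 1 to 12 rows; each row is the pose to reach, as a shift and turn from the pose commanded when the call began, along the tool's axes at that moment; what a row does not reach only later rows make up. A row lasts 1/12 s, in which the tool goes at most 41.7 mm and 7.16 degrees, less where a joint would pass 70% of its speed; a pose out of reach is approached as far as the arm can. A call with a gripper value outside its range is refused whole. The fingers move at their own pace and stop on an object; FORCE is the grip in N (left out, the last holds). Time passes only in rows, so rows that repeat a pose let the fingers close. It gives the time, the measured TCP pose, the force, the opening and the grip force at its end, in the units of the state.
- telemetry.observe(): the state, without advancing time (a new reading comes with each control period).
- vision.read_camera(name): name is "scene" or "top" or "wrist"; returns (picture, depth): 400x640x3 uint8, red, green, blue; 400x640 float32, m along the optical axis (not along the pixel's ray), 0 where there is no reading.
- vision.get_calibration(name): a dict with "camera_matrix" (3x3 intrinsics, pixels), "dist" ([k1, k2, p1, p2, k3] as OpenCV has them; the pictures are not rectified), "rvec" (rotation vector, rad) and "tvec" (3), from world to camera coordinates, as OpenCV has them. Camera axes: x right, y down, z forward; pixel columns grow to the right and rows downward; lengths in m; the calibration is good to about 2 mm. A picture is of the moment at which its call begins: read the wrist's pose just before it. get_calibration takes no time and is no camera call; for the wrist camera it gives the pose at the moment of the call.
- ticket.hand_in(): hands the job in; it is judged then, once.
The state is a dict: "time": time; "qpos": joint angles; "qvel": joint speeds; "joint_efforts": joint torques, N m; "tool_pos": TCP position; "tool_rot": TCP orientation; "contact_force": force on the tool from outside, world axes, zero at the start; "torque": the same for the moment, N m; "opening": finger opening in m; "grip_force": force on a finger pad.
Only numpy, scipy, OpenCV 4.12 (cv2) and the standard library are available. Lean on these libraries where they do the work, as an engineer would, in place of code of your own. Each camera call takes 0.05 s, during which the arm holds its last target. There are 200 camera calls.

## Working session

There is one attempt and no reset: what is moved stays moved. The work goes in short steps, Python scripts to look and compute and a shell command to move; the robot and the scene stay as the last step left them, time stands still between calls to the robot, and variables do not carry over. Pictures are saved under pics/ and viewed, at most 10 in all, crops included, and the job is handed in when it is done.

```bash
mkdir -p pics; ls
python3 - <<'E'
from cell import telemetry, vision
import cv2,numpy as np
print(telemetry.observe())
ims=[]
for n in ("scene","top"):
    p,d=vision.read_camera(n); np.savez(f"{n}.npz",p=p,d=d); cv2.imwrite(f"pics/{n}0.png",p[:,:,::-1])
    c=vision.get_calibration(n); print(n,c, (d>0).mean())
E
```

```text
pics
{'time': 0.0, 'qpos': array([-1.32800381e+00,  3.42719066e-01,  1.52502215e+00, -7.92437172e-06,
        1.27539007e+00, -1.45984295e-01]), 'qvel': array([ 4.91546536e-04, -5.52396690e-04, -9.82116429e-05, -1.12200387e-03,
       -5.23935248e-05, -4.40616411e-04]), 'joint_efforts': array([-4.34289575e-05, -4.31241953e+01, -2.44223785e+01,  7.17279408e-02,
        5.58560807e-02, -1.12751393e-04]), 'tool_pos': array([ 0.19899889, -0.48567599,  0.40404486]), 'tool_rot': array([-3.14006928e+00, -2.16322262e-04,  3.88778963e-01]), 'contact_force': array([0.03642931, 0.22979649, 0.06104864]), 'torque': array([0.04272567, 0.04825637, 0.00326314]), 'grip_force': 0.0, 'opening': 0.09199713182637752}
scene {'camera_matrix': array([[516.55511481,   0.        , 322.59763205],
       [  0.        , 516.55511481, 201.11388268],
       [  0.        ,   0.        ,   1.        ]]), 'dist': array([-0.0604162,  0.       ,  0.       ,  0.       ,  0.       ]), 'rvec': array([ 1.13697249, -2.03407441,  1.24742248]), 'tvec': array([0.23001479, 0.47944748, 1.14022892])} 0.99572265625
top {'camera_matrix': array([[501.18881111,   0.        , 324.32652316],
       [  0.        , 501.18881111, 203.16412019],
       [  0.        ,   0.        ,   1.        ]]), 'dist': array([-0.01938903,  0.        ,  0.        ,  0.        ,  0.        ]), 'rvec': array([ 2.21079013, -2.17159558,  0.08131415]), 'tvec': array([-0.10364664,  0.5928054 ,  1.94045216])} 0.99588671875
```

View pics/scene0.png

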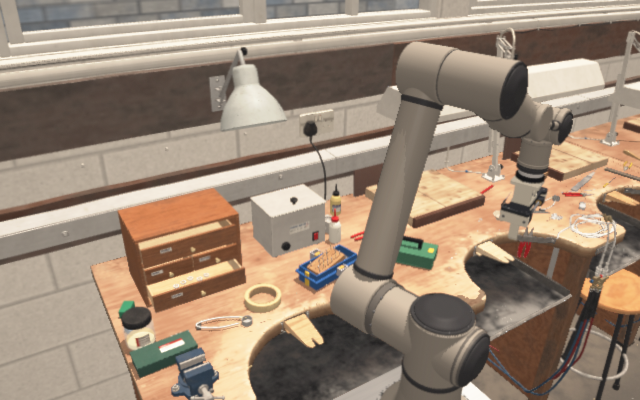

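View pics/top0.png

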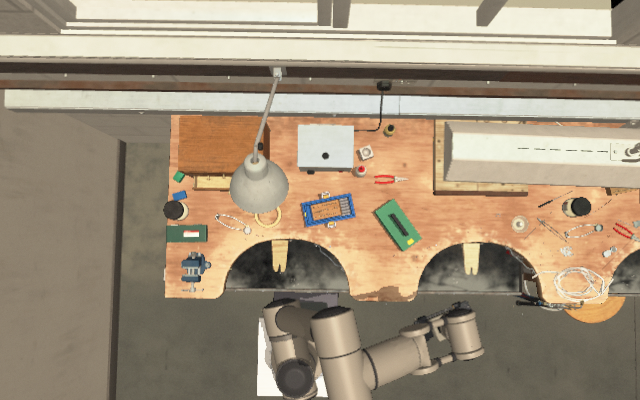

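The scene view shows the case near (327,265) and the cover near (415,252). In the top view the case is at (328,210) with its long axis roughly horizontal. The cover is at (397,225), with its yellow mark at the lower-right end, and the lamp hood is at (258,185).

```bash
cat > h.py <<'E'
import numpy as np, cv2
from cell import telemetry, vision
def cal(n):
    c=vision.get_calibration(n); R=cv2.Rodrigues(np.array(c["rvec"]))[0]
    return c["camera_matrix"],c["dist"],R,np.array(c["tvec"]).ravel()
def rays(n,uv,c=None):
    K,D,R,t=c or cal(n); q=cv2.undistortPoints(np.float64(uv).reshape(-1,1,2),K,D)[:,0]
    return -R.T@t, np.c_[q,np.ones(len(q))], R
def plane(n,uv,z,c=None):
    o,q,R=rays(n,uv,c); w=q@R; return o+w*((z-o[2])/w[:,2])[:,None]
def cloud(n,d,c=None):
    v,u=np.mgrid[:d.shape[0],:d.shape[1]]; o,q,R=rays(n,np.c_[u.ravel(),v.ravel()],c)
    return (o+(q*d.reshape(-1,1))@R).reshape(*d.shape,3)
def hsv(p): return cv2.cvtColor(p,cv2.COLOR_RGB2HSV)
def mask(p,lo,hi): return cv2.inRange(hsv(p),np.array(lo),np.array(hi))>0
def rect(xy):
    (c,s,a)=cv2.minAreaRect(np.float32(xy)*1000); b=cv2.boxPoints((c,s,a)); e=[b[1]-b[0],b[2]-b[1]]
    L=max(e,key=np.linalg.norm); return np.array(c)/1000,s,np.arctan2(L[1],L[0])
E
python3 - <<'E'
from h import *
f=np.load("top.npz");p,d=f["p"],f["d"];X=cloud("top",d)
roi=np.zeros(d.shape,bool);roi[160:260,280:440]=1
g=mask(p,(60,90,40),(90,255,255))&roi; b=mask(p,(100,100,40),(125,255,255))&roi; y=mask(p,(22,120,120),(35,255,255))&roi
for n,m in(("green",g),("blue",b),("yel",y)):
    k,l,s,c=cv2.connectedComponentsWithStats(m.astype(np.uint8))
    for i in range(1,k):
        if s[i,4]>4:
            P=X[l==i]; print(n,c[i],s[i,4],P.mean(0).round(3),"z",np.percentile(P[:,2],[5,50,95]).round(3),rect(P[:,:2]))
# bystanders roughly
for nm,uv in dict(tape=(268,216),bottle=(361,170),plier=(390,180),sparker=(235,224)).items(): print(nm,X[uv[1],uv[0]].round(3))
cv2.imwrite("pics/topc.png",cv2.resize(p[150:260,210:440,::-1],None,fx=3.4,fy=3.4,interpolation=cv2.INTER_CUBIC))
E
```

```text
green [396.12652608 223.99223085] 901 [ 0.517 -0.371  0.048] z [0.035 0.044 0.053] (array([ 0.4599097 , -0.27293271]), (188.92552185058594, 338.5304870605469), np.float32(-1.0836269))
blue [325.61077844 210.73053892] 501 [ 0.564 -0.098  0.042] z [0.002 0.037 0.057] (array([ 0.54524194, -0.11313791]), (142.1346893310547, 193.03321838378906), np.float32(-1.3380353))
yel [330.6 222.8] 5 [ 0.517 -0.118  0.049] z [0.038 0.051 0.057] (array([ 0.51858295, -0.11776743]), (4.201451778411865, 11.366256713867188), np.float32(-1.5644814))
yel [409.93103448 241.37931034] 29 [ 0.451 -0.425  0.044] z [0.034 0.044 0.054] (array([ 0.45242358, -0.42436871]), (17.337961196899414, 25.191865921020508), np.float32(-0.76398855))
tape [ 0.541  0.128 -0.   ]
bottle [ 0.717 -0.229  0.099]
plier [ 0.693 -0.352  0.001]
sparker [0.507 0.257 0.003]
```

View pics/topc.png

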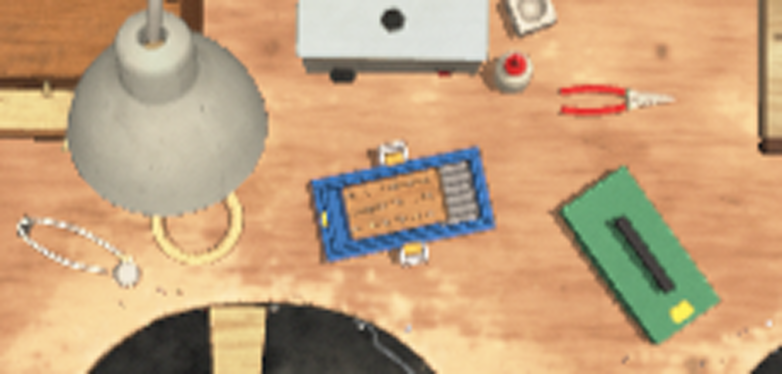

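Case yaw is about 0.22, with the key end toward +y. The cover's yaw is about 2.2. I'll go above the case for a wrist view.

```bash
python3 -m crank '[[-1,456,-187,0,-1.4],[-1,456,-187,0,-1.4],[-1,456,-187,0,-1.4],[-1,456,-187,0,-1.4],[-1,456,-187,0,-1.4],[-1,456,-187,0,-1.4],[-1,456,-187,0,-1.4],[-1,456,-187,0,-1.4],[-1,456,-187,0,-1.4],[-1,456,-187,0,-1.4],[-1,456,-187,0,-1.4],[-1,456,-187,0,-1.4]]'
python3 -m crank '[[-1,0,0,0,0],[-1,0,0,0,0],[-1,0,0,0,0]]'
python3 - <<'E'
from h import *
print(telemetry.observe()["tool_pos"],telemetry.observe()["tool_rot"])
c=cal("wrist"); p,d=vision.read_camera("wrist"); np.savez("w1.npz",p=p,d=d,K=c[0],D=c[1],R=c[2],t=c[3]); cv2.imwrite("pics/w1.png",p[:,:,::-1]); print((-c[2].T@c[3]).round(3),c[2].round(2),c[0])
E
```

```text
time: 1.1
tool_pos: [0.5516, -0.1375, 0.4043]
tool_rot: [-3.141, -0.001, 1.796]
contact_force: [1.4, -0.9, 0.2]
opening: 0.0164
grip_force: 0.0
time: 1.35
tool_pos: [0.5499, -0.1399, 0.4041]
tool_rot: [-3.14, -0.0, 1.789]
contact_force: [0.4, -0.5, 0.6]
opening: 0.0009
grip_force: 0.0
[ 0.54991153 -0.1399192   0.40412705] [-3.14018439e+00 -3.22134853e-04  1.78902539e+00]
[ 0.532 -0.058  0.384] [[ 0.98  0.22 -0.  ]
 [ 0.21 -0.93  0.31]
 [ 0.07 -0.3  -0.95]] [[358.51556458   0.         319.08930807]
 [  0.         358.51556458 199.04130906]
 [  0.           0.           1.        ]]
```

View pics/w1.png

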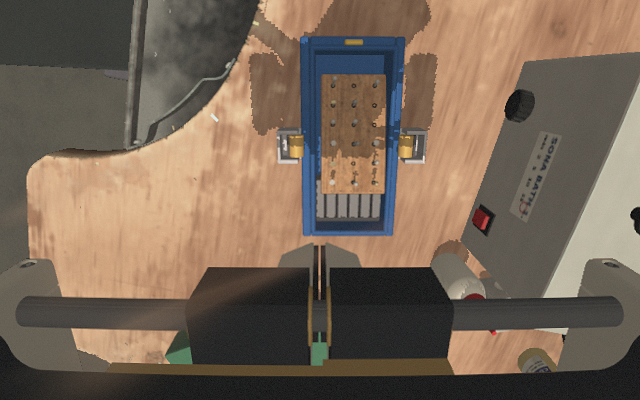

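The wrist view shows the case upright with the key mark at (354,42), the catches at (290,147) and (412,147), the step at the bottom (y≈205), and the block spanning rows 75–193. Next I'll fit the case pose.

Run:
```python
from h import *
f=np.load("w1.npz");p,d=f["p"],f["d"];c=(f["K"],f["D"],f["R"],f["t"]);X=cloud("wrist",d,c)
roi=np.zeros(d.shape,bool);roi[20:250,270:440]=1
b=mask(p,(100,100,30),(125,255,255))&roi
for lo,hi in((.045,.058),(.028,.042)):
    m=b&(X[...,2]>lo)&(X[...,2]<hi); P=X[m]; print(lo,len(P),rect(P[:,:2]),np.median(P[:,2]))
# outer contour ray-cast onto rim
cn=max(cv2.findContours(b.astype(np.uint8),cv2.RETR_EXTERNAL,cv2.CHAIN_APPROX_NONE)[0],key=cv2.contourArea)
W=plane("wrist",cn[:,0],.053,c); r=rect(W[:,:2]); print("contour@rim",r)
y=mask(p,(15,110,110),(35,255,255))&roi; y[100:]=0; 
print("key",plane("wrist",np.argwhere(y)[:,::-1].mean(0),.050,c), np.median(X[y],0))
cs=r[0]; a=r[2]%np.pi; ey=np.array([np.cos(a),np.sin(a)]); ex=np.array([ey[1],-ey[0]]); o=cs-.003*ey
print("origin",o,"yaw",a-np.pi/2)
L=np.stack([(X[...,:2]-o)@ex,(X[...,:2]-o)@ey,X[...,2]],-1)
w=mask(p,(5,60,60),(22,255,255))&roi&(abs(L[...,0])<.032)&(L[...,2]>.03)&(L[...,1]>-.08)&(L[...,1]<.085); Q=L[w]
for s in np.arange(-.06,.09,.01):
    q=Q[(Q[:,1]>s)&(Q[:,1]<s+.01)]; print(round(s,2),len(q),np.median(q,0).round(4) if len(q) else "", np.percentile(q[:,0],[1,99]).round(3) if len(q) else "")
```

```text
0.045 3016 (array([ 0.57622876, -0.10616899]), (83.08299255371094, 176.97079467773438), np.float32(-1.3497992)) 0.0524821608824641
0.028 3759 (array([ 0.57343927, -0.10634726]), (95.14112854003906, 193.55621337890625), np.float32(-1.3521827)) 0.03596157295626923
contour@rim (array([ 0.57121539, -0.10370612]), (90.0399169921875, 183.0422821044922), np.float32(-1.3523012))
key [[ 0.5604755  -0.03785875  0.05      ]] [ 0.55821723 -0.04444495  0.04557223]
origin [ 0.57186568 -0.10663479] yaw 0.21849513
-0.06 0  
-0.05 135 [ 0.0022 -0.0412  0.0652] [-0.026  0.031]
-0.04 638 [ 0.0011 -0.0354  0.0643] [-0.027  0.031]
-0.03 737 [ 0.0029 -0.0253  0.0619] [-0.027  0.032]
-0.02 734 [-0.     -0.0152  0.0596] [-0.029  0.031]
-0.01 722 [ 0.0026 -0.0048  0.0571] [-0.027  0.031]
0.0 637 [0.0008 0.0058 0.0549] [-0.027  0.031]
0.01 698 [0.0017 0.0148 0.0525] [-0.027  0.031]
0.02 716 [0.0016 0.0254 0.0502] [-0.027  0.031]
0.03 686 [0.0024 0.0351 0.048 ] [-0.027  0.032]
0.04 714 [0.0015 0.0448 0.0457] [-0.027  0.032]
0.05 803 [-0.0014  0.0554  0.0436] [-0.028  0.032]
0.06 277 [0.0014 0.0623 0.0416] [-0.026  0.032]
0.07 0  
0.08 0
```

```bash
python3 -m crank '[[-1,-41,30,60,0],[-1,-41,30,100,0],[-1,-41,30,140,0],[-1,-41,30,150,0],[-1,-41,30,160,0],[-1,-41,30,170,0],[-1,-41,30,180,0],[-1,-41,30,180,0],[-1,-41,30,180,0],[-1,-41,30,180,0]]'
python3 - <<'E'
from h import *
c=cal("wrist"); p,d=vision.read_camera("wrist"); np.savez("w2.npz",p=p,d=d,K=c[0],D=c[1],R=c[2],t=c[3]); cv2.imwrite("pics/w2.png",p[:,:,::-1])
E
```

```text
time: 2.23
tool_pos: [0.5887, -0.1736, 0.2268]
tool_rot: [3.139, 0.002, 1.789]
contact_force: [0.2, 0.1, -0.1]
opening: 0.0006
grip_force: 0.0
```

View pics/w2.png

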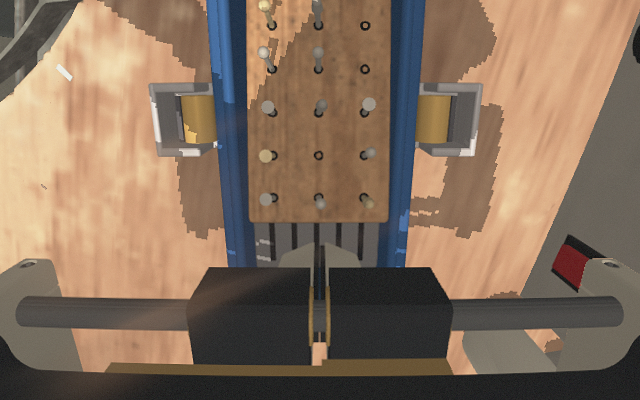

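The fingers are in the gap behind the block's end edge (row 220), centred between the walls. Now I push.

```bash
python3 -m crank '[[-1,3,0,2,0],[-1,6,0,2,0],[-1,9,0,2,0],[-1,12,0,2,0],[-1,15,0,2,0],[-1,18,0,2,0],[-1,20,0,2,0],[-1,22,0,2,0],[-1,22,0,2,0]]'
python3 -m crank '[[-1,2,0,0,0],[-1,4,0,0,0],[-1,6,0,0,0],[-1,8,0,0,0],[-1,8,0,0,0],[-1,8,0,0,0]]'
cat > blk.py <<'E'
import sys
from h import *
c=cal("wrist"); p,d=vision.read_camera("wrist"); X=cloud("wrist",d,c); s=telemetry.observe()
o=np.array([.5741,-.1093]);ey=np.array([-.217,.976]);ex=np.array([.976,.217])
L=np.stack([(X[...,:2]-o)@ex,(X[...,:2]-o)@ey,X[...,2]],-1)
w=mask(p,(5,60,60),(22,255,255))&(abs(L[...,0])<.031)&(L[...,2]>.03)&(L[...,1]>-.08)&(L[...,1]<.085); w[262:]=0; Q=L[w]
print("wood y",np.percentile(Q[:,1],[.5,99.5]).round(4),"tcp y",(s["tool_pos"][:2]-o)@ey,s["contact_force"].round(1))
for a in np.arange(-.05,.09,.02):
    q=Q[(Q[:,1]>a)&(Q[:,1]<a+.02)]
    if len(q)>20: print(round(a,2),len(q),np.median(q[:,2]).round(4))
E
python3 blk.py
```

```text
time: 3.03
tool_pos: [0.5835, -0.1516, 0.2227]
tool_rot: [-3.141, -0.0, 1.789]
contact_force: [-0.3, -0.4, -0.3]
opening: 0.0007
grip_force: 0.1
time: 3.53
tool_pos: [0.5818, -0.144, 0.2227]
tool_rot: [-3.141, -0.0, 1.789]
contact_force: [-1.3, 0.0, -0.8]
opening: 0.0002
grip_force: 0.0
wood y [-0.0264  0.0805] tcp y -0.03559013492153088 [ 0.3 -0.8  0.2]
-0.03 3734 0.0421
-0.01 4972 0.0422
0.01 5307 0.0421
0.03 6565 0.0421
0.05 6823 0.0421
0.07 3764 0.042
```

The block is flat, with its wood top at 42 mm. Now to the cover.

```bash
python3 -m crank '[[-1,-3,0,-40,0],[-1,-3,0,-80,0],[-1,-20,-15,-120,0],[1,-233,-177,-177,1.16],[1,-233,-177,-177,1.16],[1,-233,-177,-177,1.16],[1,-233,-177,-177,1.16],[1,-233,-177,-177,1.16],[1,-233,-177,-177,1.16],[1,-233,-177,-177,1.16],[1,-233,-177,-177,1.16],[1,-233,-177,-177,1.16]]'
python3 -m crank '[[1,0,0,0,0.1],[1,0,0,0,0.1],[1,0,0,0,0.1],[1,0,0,0,0.1]]'
python3 - <<'E'
from h import *
s=telemetry.observe();print(s["tool_pos"],s["tool_rot"])
c=cal("wrist"); p,d=vision.read_camera("wrist"); np.savez("w3.npz",p=p,d=d,K=c[0],D=c[1],R=c[2],t=c[3]); cv2.imwrite("pics/w3.png",p[:,:,::-1])
E
```

```text
time: 4.58
tool_pos: [0.4581, -0.4119, 0.4]
tool_rot: [3.141, -0.0, 0.654]
contact_force: [-0.0, 0.1, -0.3]
opening: 0.0557
grip_force: 0.0
time: 4.92
tool_pos: [0.4594, -0.4098, 0.3997]
tool_rot: [-3.142, 0.0, 0.567]
contact_force: [0.1, 0.6, -0.7]
opening: 0.0827
grip_force: 0.0
[ 0.459423   -0.40979283  0.39970844] [-3.14151843e+00  1.93302958e-05  5.67012248e-01]
```

View pics/w3.png

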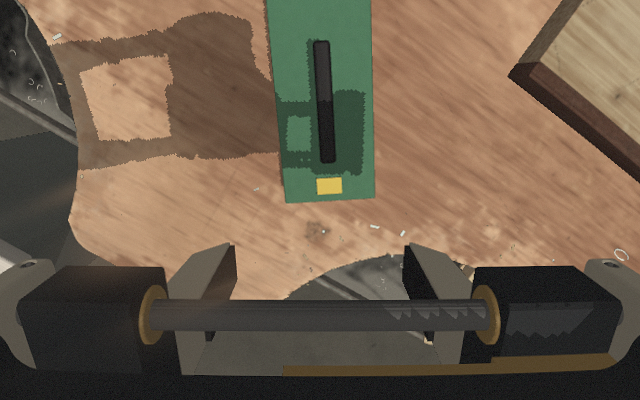

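The cover is ahead, with the handle from (320,40) to (328,162) and the yellow mark at (329,186) on the near end. I'll measure the handle and roof.

Run:
```python
from h import *
f=np.load("w3.npz");p,d=f["p"],f["d"];c=(f["K"],f["D"],f["R"],f["t"]);X=cloud("wrist",d,c)
roi=np.zeros(d.shape,bool);roi[:215,240:400]=1
m=(X[...,2]>.066)&(X[...,2]<.085)&roi; P=X[m]; print("handle",len(P),rect(P[:,:2]),np.median(P[:,2]))
k=mask(p,(0,0,0),(179,255,50))&roi
k,l,s,cc=cv2.connectedComponentsWithStats(k.astype(np.uint8)); i=1+s[1:,4].argmax()
cn=cv2.findContours((l==i).astype(np.uint8),cv2.RETR_EXTERNAL,cv2.CHAIN_APPROX_NONE)[0][0]
r=rect(plane("wrist",cn[:,0],.076,c)[:,:2]); print("handle col",r)
g=mask(p,(60,70,30),(90,255,255))&roi&(X[...,2]>.038)&(X[...,2]<.05);P=X[g];r2=rect(P[:,:2]);print("roof",r2,np.median(P[:,2]))
y=mask(p,(22,120,120),(35,255,255))&roi; print("mark",X[y].mean(0))
s=telemetry.observe();T=s["tool_pos"];a=s["tool_rot"][2];tx=np.array([np.cos(a),np.sin(a)]);ty=np.array([np.sin(a),-np.cos(a)])
h=rect(X[m][:,:2]); D=h[0]-T[:2]; print("dx,dy",D@tx,D@ty,"yaw err",(h[2]-a+1.57)%np.pi-1.57, "roof",(r2[2]-a+1.57)%np.pi-1.57)
```

```text
handle 2054 (array([ 0.51960645, -0.37808591]), (100.22232818603516, 14.057926177978516), np.float32(0.6324042)) 0.07578801360347184
handle col (array([ 0.519354  , -0.37775296]), (98.34671783447266, 13.63436508178711), np.float32(0.6318791))
roof (array([ 0.5172887 , -0.37936359]), (181.2516326904297, 88.2845458984375), np.float32(0.63060325)) 0.044105463129042954
mark [ 0.45636919 -0.42388716  0.04580439]
dx,dy 0.06772820844878616 0.005567340845230171 yaw err 0.06583354395538343 roof 0.064032589613495
```

```bash
python3 -m crank '[[1,67,6,40,-0.065],[1,67,6,80,-0.065],[1,67,6,100,-0.065],[1,67,6,100,-0.065],[1,67,6,100,-0.065],[1,67,6,100,-0.065]]'
python3 - <<'E'
from h import *
vision.read_camera("wrist");s=telemetry.observe();T=s["tool_pos"];a=s["tool_rot"][2];tx=np.array([np.cos(a),np.sin(a)]);ty=np.array([np.sin(a),-np.cos(a)])
D=np.array([.5195,-.378])-T[:2];print(T,a,D@tx,D@ty,T[2]-.2285)
E
```

```text
time: 5.47
tool_pos: [0.5193, -0.3798, 0.3015]
tool_rot: [3.139, -0.0, 0.63]
contact_force: [-0.9, 0.7, 0.4]
opening: 0.092
grip_force: 0.0
[ 0.51922085 -0.38012036  0.30247213] 0.6289474188976298 0.0014731276312111735 -0.0015504059323294655 0.0739721285186021
```

```bash
python3 -m crank '[[1,1,-2,35,0],[1,1,-2,60,0],[1,1,-2,70,0],[1,1,-2,73,0],[1,1,-2,73,0],[-1,1,-2,73,0],[-1,1,-2,73,0],[-1,1,-2,73,0],[-1,1,-2,73,0],[-1,1,-2,73,0],[-1,1,-2,73,0],[-1,1,-2,73,0]]' 55
python3 -m crank '[[-1,0,0,0,0],[-1,0,0,0,0],[-1,0,0,0,0],[-1,0,0,-10,0],[-1,0,0,-20,0],[-1,0,0,-40,0],[-1,0,0,-70,0],[-1,0,0,-110,0],[-1,0,0,-130,0],[-1,0,0,-130,0]]'
```

```text
time: 6.52
tool_pos: [0.5189, -0.377, 0.2268]
tool_rot: [3.141, 0.0, 0.629]
contact_force: [0.1, 1.0, 0.7]
opening: 0.05
grip_force: 0.0
time: 7.35
tool_pos: [0.5194, -0.3775, 0.3645]
tool_rot: [3.129, -0.002, 0.629]
contact_force: [-0.4, -0.1, 1.0]
opening: 0.0007
grip_force: 0.0
```

The fingers hadn't finished closing when I lifted. I'll reopen, check the handle pose, and retry.

```bash
python3 -m crank '[[1,-67,0,0,0],[1,-67,0,0,0],[1,-67,0,0,0],[1,-67,0,0,0],[1,-67,0,0,0],[1,-67,0,0,0],[1,-67,0,0,0],[1,-67,0,0,0],[1,-67,0,0,0]]'
python3 - <<'E'
from h import *
c=cal("wrist"); p,d=vision.read_camera("wrist"); X=cloud("wrist",d,c)
roi=np.zeros(d.shape,bool);roi[:235,240:400]=1
m=(X[...,2]>.066)&(X[...,2]<.095)&roi; P=X[m]; h=rect(P[:,:2]); print("handle",len(P),h,np.median(P[:,2]))
g=mask(p,(60,70,30),(90,255,255))&roi&(X[...,2]>.03);print(np.percentile(X[g][:,2],[3,50,97]))
s=telemetry.observe();T=s["tool_pos"];a=s["tool_rot"][2];tx=np.array([np.cos(a),np.sin(a)]);ty=np.array([np.sin(a),-np.cos(a)])
D=h[0]-T[:2]; print(T,a,s["opening"],"dx,dy",D@tx,D@ty,"yaw err",(h[2]-a+1.57)%np.pi-1.57)
E
```

```text
time: 8.1
tool_pos: [0.4652, -0.4159, 0.3566]
tool_rot: [-3.142, -0.0, 0.63]
contact_force: [-0.2, -0.4, 0.6]
opening: 0.0559
grip_force: 0.0
handle 2777 (array([ 0.51745239, -0.37631741]), (99.58238220214844, 14.049415588378906), np.float32(0.631772)) 0.07580531619362058
[0.04272877 0.04410945 0.04556536]
[ 0.46507536 -0.41602707  0.3566287 ] 0.6295962148170342 0.059846571380158795 dx,dy 0.06571631317867328 -0.0012553747611778136 yaw err 0.0021757668991218004
```

```bash
python3 -m crank '[[1,66,-1,20,0],[1,66,-1,40,0],[1,66,-1,60,0],[1,66,-1,90,0],[1,66,-1,115,0],[1,66,-1,125,0],[1,66,-1,128,0],[-1,66,-1,128,0],[-1,66,-1,128,0],[-1,66,-1,128,0],[-1,66,-1,128,0],[-1,66,-1,128,0]]' 55
python3 -m crank '[[-1,0,0,0,0],[-1,0,0,0,0],[-1,0,0,0,0],[-1,0,0,0,0],[-1,0,0,0,0],[-1,0,0,0,0],[-1,0,0,0,0],[-1,0,0,0,0],[-1,0,0,0,0]]'
```

```text
time: 9.15
tool_pos: [0.5176, -0.377, 0.23]
tool_rot: [3.139, -0.0, 0.629]
contact_force: [0.4, 0.9, -0.7]
opening: 0.0628
grip_force: 0.0
time: 9.9
tool_pos: [0.5174, -0.3767, 0.2287]
tool_rot: [-3.141, 0.0, 0.629]
contact_force: [-0.3, 1.3, -0.0]
opening: 0.0137
grip_force: 55.0
```

Gripped. I'll lift while refining the case pose from the stored views.

```bash
python3 -m crank '[[-1,0,0,-10,0],[-1,0,0,-25,0],[-1,0,0,-50,0],[-1,0,0,-80,0],[-1,0,0,-110,0],[-1,0,0,-140,0],[-1,0,0,-140,0],[-1,0,0,-140,0]]'
python3 - <<'E'
from h import *
th=.2195; o=np.array([.5735,-.1065]);ey=np.array([-np.sin(th),np.cos(th)]);ex=np.array([np.cos(th),np.sin(th)])
for n in("w1","w2"):
    f=np.load(n+".npz");p,d=f["p"],f["d"];c=(f["K"],f["D"],f["R"],f["t"]);X=cloud("wrist",d,c)
    L=np.stack([(X[...,:2]-o)@ex,(X[...,:2]-o)@ey,X[...,2]],-1)*1000
    b=mask(p,(100,100,30),(125,255,255)); b[255:]=0
    rim=b&(L[...,2]>50)&(L[...,2]<55)
    for nm,i,sg in(("x-",0,-1),("x+",0,1),("y-",1,-1),("y+",1,1)):
        E=[39,89][i]; j=1-i; s=rim&(abs(L[...,i]*sg-E+2.5)<5)&(abs(L[...,j])<[75,30][i]); Q=L[s]
        if len(Q)>50:
            k=np.polyfit(Q[:,j],Q[:,i],1); print(n,nm,len(Q),"mid",Q[:,i].mean().round(2),"expect",sg*(E-2.5),"slope",k[0].round(4),"z",np.median(Q[:,2]).round(1))
    fl=b&(L[...,2]>33)&(L[...,2]<38.5)
    for nm,i,sg in(("x-",0,-1),("x+",0,1),("y-",1,-1),("y+",1,1)):
        j=1-i; s=fl&(L[...,i]*sg>[38,88][i])&(abs(L[...,j])<[75,30][i]); Q=L[s]
        if len(Q)>50: print(n,"flange",nm,len(Q),np.percentile(Q[:,i]*sg,[2,98]).round(1))
    r=mask(p,(15,110,100),(35,255,255))&(abs(L[...,1])<20)&(abs(L[...,0])>42)&(abs(L[...,0])<75)
    for sg in(-1,1):
        Q=L[r&(L[...,0]*sg>0)]; 
        if len(Q):print(n,"roller",Q.mean(0).round(1))
    k=mask(p,(18,120,110),(35,255,255))&(abs(L[...,0])<20)&(L[...,1]>86)&(L[...,1]<110)
    if k.sum(): print(n,"key",k.sum(),L[k].mean(0).round(1))
E
```

```text
time: 10.57
tool_pos: [0.5175, -0.3768, 0.371]
tool_rot: [3.137, -0.001, 0.629]
contact_force: [-0.3, 0.0, -5.0]
opening: 0.0135
grip_force: 55.0
w1 x- 856 mid -36.19 expect -36.5 slope 0.0015 z 52.6
w1 x+ 868 mid 35.73 expect 36.5 slope 0.0048 z 52.6
w1 y- 251 mid -86.34 expect -86.5 slope 0.0005 z 52.6
w1 y+ 393 mid 85.91 expect 86.5 slope 0.0034 z 52.5
w1 flange x- 1266 [39.4 47.3]
w1 flange x+ 798 [41.6 47. ]
w1 flange y+ 415 [90.4 96.5]
w1 roller [-57.4  -1.6 127.9]
w1 roller [50.6 -0.1 50.4]
w1 key 87 [-0.3 90.8 49.5]
w2 x- 2715 mid -36.16 expect -36.5 slope 0.001 z 52.6
w2 x+ 2974 mid 35.87 expect 36.5 slope 0.0021 z 52.5
w2 flange x- 2021 [43.  47.5]
w2 flange x+ 2439 [42.4 47.1]
w2 roller [-50.6  -0.   50.1]
w2 roller [50.3 -0.2 50. ]
```

Seat confirmed at (0.5735, −0.1065) with yaw 0.218. Transporting.

```bash
python3 -m crank '[[-1,8,-7,0,0.08],[-1,22,-20,0,0.18],[-1,40,-36,0,0.29],[-1,58,-53,0,0.4],[-1,77,-70,0,0.51],[-1,95,-86,0,0.62],[-1,113,-103,0,0.73],[-1,131,-119,0,0.84],[-1,148,-135,0,0.95],[-1,164,-149,0,1.06],[-1,178,-162,0,1.17],[-1,188,-171,0,1.25]]'
python3 - <<'E'
from h import *
s=telemetry.observe();T=s["tool_pos"];a=s["tool_rot"][2];tx=np.array([np.cos(a),np.sin(a)]);ty=np.array([np.sin(a),-np.cos(a)])
D=np.array([.5735,-.1065])-T[:2];print(T,a,s["qpos"],D@tx,D@ty,"roll",a+1.353)
E
```

```text
time: 11.57
tool_pos: [0.5687, -0.1259, 0.3666]
tool_rot: [3.141, 0.004, -0.626]
contact_force: [-0.8, -0.6, -2.3]
opening: 0.0135
grip_force: 55.0
[ 0.56866071 -0.12594179  0.36660943] -0.6256331307587122 [-3.49592929e-01  4.78795466e-01  1.41762003e+00  3.85161780e-04
  1.24938105e+00  1.84671244e+00] -0.007462632152005615 -0.01859330917624895 roll 0.7273668692412878
```

```bash
python3 -m crank '[[-1,-3,-5,0,0.1],[-1,-5,-10,0,0.22],[-1,-7,-15,0,0.33],[-1,-9,-20,0,0.44],[-1,-9,-20,0,0.55],[-1,-9,-20,10,0.66],[-1,-9,-20,20,0.732],[-1,-9,-20,40,0.732],[-1,-9,-20,55,0.732],[-1,-9,-20,65,0.732],[-1,-9,-20,65,0.732],[-1,-9,-20,65,0.732]]'
cat > st.py <<'E'
from h import *
import sys
c=cal("wrist"); p,d=vision.read_camera("wrist"); s=telemetry.observe()
T=s["tool_pos"];a=s["tool_rot"][2];tx=np.array([np.cos(a),np.sin(a)]);ty=np.array([np.sin(a),-np.cos(a)])
D=np.array([.5735,-.1065])-T[:2];print(T.round(4),s["tool_rot"].round(4),"dx,dy mm",(D@tx*1000).round(1),(D@ty*1000).round(1),"roll",(a+1.353).round(4),"edge z",(T[2]-.2285).round(4),"F",s["contact_force"].round(1),"M",s["torque"].round(2),s["opening"])
if len(sys.argv)>1: cv2.imwrite(f"pics/{sys.argv[1]}.png",p[:,:,::-1])
X=cloud("wrist",d,c); roi=np.zeros(d.shape,bool);roi[:262,230:410]=1
g=mask(p,(60,70,30),(90,255,255))&roi; P=X[g]
if len(P)>300:
    z=np.median(P[:,2]); P=P[abs(P[:,2]-z)<.012]; A=np.c_[P[:,:2]-P[:,:2].mean(0),np.ones(len(P))]; k=np.linalg.lstsq(A,P[:,2],rcond=None)[0]
    print("roof z",k[2].round(4),"tilt along cover x,y",(k[:2]@ty).round(4),(-k[:2]@tx).round(4),"rect",rect(P[:,:2]))
E
python3 st.py w4
```

```text
time: 12.57
tool_pos: [0.573, -0.1064, 0.3027]
tool_rot: [3.139, 0.001, -1.353]
contact_force: [0.4, 0.5, -3.2]
opening: 0.0134
grip_force: 55.0
[ 0.5733 -0.1065  0.3037] [ 3.1414  0.     -1.3532] dx,dy mm 0.1 -0.1 roll -0.0002 edge z 0.0752 F [ 0.6 -0.8 -2.6] M [ 0.15  0.01 -0.01] 0.012889582093531901
roof z 0.1181 tilt along cover x,y 0.0026 0.0015 rect (array([ 0.58324951, -0.15123904]), (88.3817138671875, 97.82667541503906), np.float32(-1.3517135))
```

View pics/w4.png

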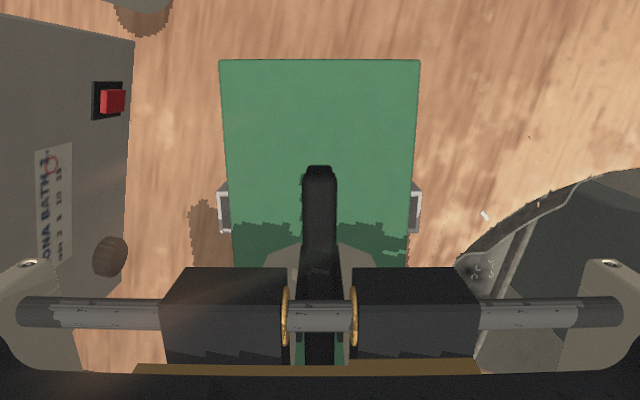

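The cover sits square over the case, with both catches visible and symmetric at (223,208) and (416,208). Its centre computes to within 0.3 mm of the seat. Lowering.

```bash
python3 -m crank '[[-1,0,0,6,0],[-1,0,0,12,0],[-1,0,0,17,0],[-1,0,0,20,0],[-1,0,0,22,0],[-1,0,0,24,0],[-1,0,0,25,0],[-1,0,0,25,0],[-1,0,0,25,0]]'; python3 st.py
```

```text
time: 13.37
tool_pos: [0.5733, -0.1064, 0.2788]
tool_rot: [-3.141, -0.0, -1.353]
contact_force: [0.2, -0.1, -3.1]
opening: 0.0137
grip_force: 55.0
[ 0.5733 -0.1064  0.2789] [-3.1413e+00 -3.0000e-04 -1.3532e+00] dx,dy mm 0.1 -0.2 roll -0.0002 edge z 0.0504 F [ 0.3 -0.2 -1.9] M [ 0.13  0.01 -0.  ] 0.013448513531943177
roof z 0.0943 tilt along cover x,y 0.0007 0.0 rect (array([ 0.58390137, -0.15137164]), (88.21772003173828, 97.8842544555664), np.float32(-1.3533134))
```

The cover is over the rim without contact. Pressing down.

```bash
python3 -m crank '[[-1,0,0,2,0],[-1,0,0,4,0],[-1,0,0,5,0],[-1,0,0,6,0],[-1,0,0,7,0],[-1,0,0,8,0],[-1,0,0,9,0],[-1,0,0,10,0],[-1,0,0,11,0],[-1,0,0,12,0]]'; python3 st.py
```

```text
time: 14.25
tool_pos: [0.5731, -0.1064, 0.2659]
tool_rot: [3.14, 0.0, -1.353]
contact_force: [0.3, -1.3, -7.3]
opening: 0.0135
grip_force: 55.0
[ 0.573  -0.1064  0.2657] [ 3.1403e+00  5.0000e-04 -1.3532e+00] dx,dy mm 0.2 -0.4 roll -0.0002 edge z 0.0372 F [ 0.3 -0.9 -8.9] M [-0.17 -0.11  0.01] 0.013556353257136472
roof z 0.0816 tilt along cover x,y 0.0019 -0.004 rect (array([ 0.58347815, -0.15127034]), (88.31300354003906, 97.97005462646484), np.float32(-1.3519257))
```

```bash
python3 -m crank '[[-1,0,0,1,0],[-1,0,0,2,0],[-1,0,0,3,0],[-1,0,0,4,0],[-1,0,0,4,0],[-1,0,0,4,0]]'; python3 st.py
```

```text
time: 14.8
tool_pos: [0.573, -0.1063, 0.2646]
tool_rot: [-3.141, -0.001, -1.353]
contact_force: [-5.7, -0.1, 8.1]
opening: 0.0138
grip_force: 55.0
[ 0.573  -0.1063  0.2646] [-3.1409e+00 -6.0000e-04 -1.3531e+00] dx,dy mm 0.3 -0.5 roll -0.0001 edge z 0.0361 F [-6.4 -0.1  8.5] M [0.16 1.   0.01] 0.013548888090869404
roof z 0.0801 tilt along cover x,y 0.0011 0.0004 rect (array([ 0.5836037, -0.1514389]), (88.46358489990234, 97.92317199707031), np.float32(-1.3538136))
```

Home: roof at 80.1 mm (80 nominal), level, and now in firm contact. I'll release, rise and verify.

```bash
python3 -m crank '[[-1,0,0,-2,0],[0.2,0,0,-2,0],[0.2,0,0,-2,0],[0.2,0,0,-2,0],[0.2,0,0,-2,0],[0.2,0,0,-2,0],[0.2,0,0,-2,0],[0.2,0,0,-2,0],[0.2,0,0,-30,0],[0.2,0,0,-60,0],[0.2,0,0,-90,0],[0.2,0,0,-120,0]]'
python3 -m crank '[[0.2,-60,0,-10,0],[0.2,-60,0,-10,0],[0.2,-60,0,-10,0],[0.2,-60,0,-10,0],[0.2,-60,0,-10,0],[0.2,-60,0,-10,0]]'; python3 st.py w5
```

```text
time: 15.85
tool_pos: [0.5731, -0.1063, 0.384]
tool_rot: [3.141, 0.0, -1.353]
contact_force: [0.0, 0.1, -0.4]
opening: 0.0553
grip_force: 0.0
time: 16.35
tool_pos: [0.5604, -0.0487, 0.3921]
tool_rot: [3.141, -0.0, -1.354]
contact_force: [0.4, -0.1, 0.2]
opening: 0.0546
grip_force: 0.0
[ 0.5605 -0.0487  0.3921] [ 3.1407  0.     -1.3543] dx,dy mm 59.2 -0.3 roll -0.0013 edge z 0.1636 F [-0.3 -0.7 -0.4] M [ 0.13 -0.04 -0.01] 0.05533598529558041
roof z 0.0801 tilt along cover x,y -0.0 0.0008 rect (array([ 0.57268829, -0.10267008]), (88.07401275634766, 178.44898986816406), np.float32(-1.3539978))
```

View pics/w5.png

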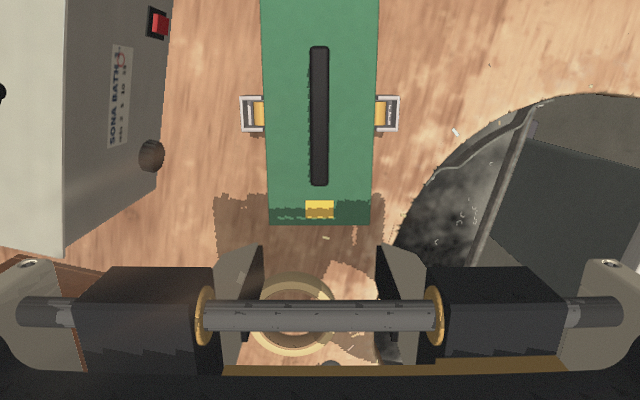

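The cover is on the case and level, with its yellow mark at (320,209) on the key end and both rollers latched against its sides at (257,113) and (381,113). The roof is at 80.1 mm. Handing in.

```bash
python3 -c "
from cell import ticket
print(ticket.hand_in())"
```

```text
the job is handed in; nothing more can be done
None
```

The block is flat in its well and the cover is fully home: level, roof at 80.1 mm against 80 nominal, notch end over the key rib. I handed the job in at about 16.4 s with the arm clear; the hand-in gave no verdict.

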